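# Clamp a rotary handpiece in its bench cradle

## Robot

A 7-joint arm with a two-finger parallel gripper is mounted at the origin on a cart in front of the work surface, level with it; the furniture and walls round the work are solid. World frame = base frame: x ahead of the robot, y to its left, z up, the work surface at z = 0. Lengths are in mm, angles in rad, forces in N, time in s.
With the tool pointing down it reaches from about 425 to 825 mm from the base axis. Payload 3.6 kg.
Tool frame: the origin (TCP) lies midway between the tips of the shut fingers; the grasp point (between the pads) lies 19 mm behind it; z points along the fingers, y is the line along which they close (so a half turn about z gives the same grasp; the last joint's range is limited). The gripper opens to 85 mm and grips with 20 to 120 N. Pads are 22 mm wide; open, the fingers measure 114 mm over their backs; the gripper's body (76 mm by 85 mm) begins 54 mm behind the grasp point. The pads swing forward as they close: fully open they stand 13 mm farther back than shut.
Start: joints at [-1.165, 0.615, -0.013, 1.423, 0.008, 1.103, -0.04], TCP at [271.994, 590.324, 231.297] pointing down, gripper open.
Joint ranges: [-3.12, 3.12], [-0.3, 2.06], [-1.34, 1.32], [0.26, 2.42], [-1.36, 4.5], [0.01, 1.98], [-2.84, 2.84]. Speed limits (rad/s): [2.79, 2.79, 3.14, 3.14, 3.14, 3.14, 3.14].

## Interface

Orientations are given as a unit quaternion [x, y, z, w].
In Python, from plant import sense, capture, calibration, hand_in, cut_out gives the robot as it stands.
- The arm moves only by the shell command python3 -m pendant 'ROWS' [FORCE]. ROWS is text: rows parted by semicolons, each of 7 numbers parted by spaces: the shift along the tool's x, y, z in mm, then the turn, a rotation vector about the tool's x, y, z in degrees, then the opening, from -1 (shut) to 1 (fully open), so that 0 is half open. In form: dx dy dz ax ay az claw; .... A call has 1 to 12 rows; each row shifts and turns the commanded pose from where the row before left it, along the tool's axes as they then stand; what a row does not reach is not made up. A row lasts 1/8 s, in which the tool goes at most 62.5 mm and 10.7 degrees, less where a joint would pass 70% of its speed; a pose out of reach is approached as far as the arm can. A call with a gripper value outside its range is refused whole. The fingers move at their own pace and stop on an object; FORCE is the grip in N (left out, the last holds). Time passes only in rows, so rows that do not move let the fingers close. It gives the time, the measured TCP pose, the force, the opening and the grip force at its end, in the units of the state.
- sense(): the state, without advancing time (a new reading comes with each control period).
- capture(name): name is "side" or "top" or "wrist"; returns the picture (480x640x3 uint8, blue, green, red); there is no depth.
- calibration(name): a dict with "mtx" (3x3 intrinsics, pixels), "pose" (4x4, takes a point from camera to world coordinates). Camera axes: x right, y up, looking along -z (the intrinsics and any distortion apply to the point x, -y, -z); pixel columns grow to the right and rows downward; lengths in mm; the calibration is good to about 2 mm. A picture is of the moment at which its call begins: read the wrist's pose just before it. calibration takes no time and is no camera call; for the wrist camera it gives the pose at the moment of the call.
- hand_in(): hands the job in; it is judged then, once.
Trained networks look in the newest picture that a camera, given by its name, has taken for a name from the list of things; names that differ only in an ending like _2 or _b are one class to them, and where a whole thing is asked for, a point or a joint stands for the part that bears it (a point fixed in the world has none). Each returns a list of dicts, best first, with "conf" (0 to 1); they miss things now and then, are a little off and sometimes report something else, mostly with a low value. They report only what shows in the picture. A call takes as long as a camera call.
- cut_out(thing, camera): "pixels" (480x640 bool, what is visible of it) and "bbox" ([left, top, right, bottom] in pixels, round what is visible of it).
The state is a dict: "time": time; "joint_pos": joint angles; "qd": joint speeds; "joint_efforts": joint torques, N m; "ee_pos": TCP position; "eef_rot": TCP orientation; "wrist_force": force on the tool from outside, world axes, zero at the start; "moment": the same for the moment, N m; "gripper_width": finger opening in mm; "finger_force": force on a finger pad.
Only numpy, scipy, OpenCV 4.12 (cv2) and the standard library are available. Lean on these libraries where they do the work, as an engineer would, in place of code of your own. Each camera call takes 0.05 s, during which the arm holds its last target. There are 200 camera calls.

## Task

Mount the carving handpiece in the bench cradle: lift the sprung clamp bar by its red knob and turn it well aside to whichever side is clear, then lay the handpiece (do not drop it) in the two V-blocks with its narrow waist in the yellow block and its nose pointing out past that block. Then turn the bar back over the handpiece and let it go down into its notch so that it presses on the barrel; leave the other things on the bench where they stand.

Things in the scene. Friction and masses are not known exactly. Their poses are not given: they have to be found in the camera images.
- fixture: Bench cradle fixed to the table: dark steel base plate 12 mm thick. Origin on the table top under the cradle centre, z up; base spans x -43..+125, y -54..+54 mm. Two V-blocks carry the barrel along fixture y. Between them it is open (62 mm) down to the base, so fingers pass beside the barrel. A post stands at x +105 mm, y 0, and carries the clamp bar.
- cradle_axis (a point): Where the handpiece's origin lies when seated: on the barrel axis midway between the V-blocks, 62 mm above the table; axes as the fixture's.
- yellow_block (a point): On the seated barrel axis (62 mm up) inside the yellow V-block: 14 mm thick along y, walls at 45 degrees, 59 mm wide in x, top 70 mm above the table. It fits the handpiece's 22 mm waist and lies 38 mm from the cradle centre towards fixture +y.
- grey_block (a point): The same in the grey V-block, which fits the 30 mm barrel; 38 mm from the cradle centre towards fixture -y, 14 mm thick, 59 mm wide in x, top 65 mm above the table.
- post_top (a point): Top of the post, 116 mm above the table, on the upright axis about which the clamp bar turns; fixture x +105 mm, y 0.
- knob (a point): Centre of the clamp bar's red knob, an upright cylinder 24 mm across, 30 mm tall, on the bar's free end 105 mm from the post axis. The aluminium bar is 20 mm wide, from 15 to 25 mm below this point, and ends 17 mm beyond it; a rubber pad 22 mm across is 10 mm deep below the bar. At home, cradle empty: above the cradle centre, 107 mm over the table.
- clamp_lift (a joint): Bar height above its lowest stop, 0 to 0.034 m; spring and weight pull it down (6 N at the bottom, 9 N at the top), damped. 0 empty at home, about 0.005 on the seated barrel. A tooth in a notch lets the bar turn only when lifted over 0.018; turned, it rests on a ledge at 0.018 by itself and slides round easily; over the notch it springs down.
- clamp_turn (a joint): Bar angle (rad), 0 at home over the cradle, -1.9 to 1.9, positive towards fixture +y (yellow block's side). Knob at fixture x = 105 - 105 cos(angle), y = 105 sin(angle) mm. At home the notch leaves about 0.06 rad of play.
- handpiece: Loose round handpiece, 0.2 kg, lying on the table; it can roll. Origin on its axis, own y to the nose. Aluminium barrel 30 mm across, y -60..+26 mm (black rubber sleeve -20..+20), steel waist 22 mm across +26..+50, yellow collar 30 mm +50..+62, steel nose tapering to +84; black tail cap to -70. Its x or z may point up.
- handpiece_nose (a point): Tip of the handpiece's collet nose, on its axis, 84 mm from its origin.
- oil_can: Loose red oil can, 52 mm wide, 147 mm tall, standing beside the cradle on one side or the other, in the way of the bar on that side. Origin under its centre.
- sanding_block: Loose tan sanding block 46 x 86 x 22 mm, lying on the other side of the cradle; the bar passes over it. Origin under its centre.
- rough_a: Loose rough green-grey stone 54 x 65 x 37 mm. Origin under its centre.
- compound_red: Loose red polishing bar 30 x 58 x 24 mm, lying beside the handpiece, its centre about 80 mm from the axis. Origin under its centre.
- slab_2: Loose dark stone slab 37 x 55 x 24 mm, lying on the other side of the handpiece, its centre about 80 mm from the axis. Origin under its centre.

How it is judged (in metres and radians):
On the way, in this order (a step that is already met when the one before it is completed fails the run):
1. the clamp bar is lifted out of its notch and turned well aside, the handpiece not yet in the cradle (value of joint clamp_lift above 0.012 m and (value of joint clamp_turn above 0.8 rad or value of joint clamp_turn below -0.8 rad) and distance between handpiece and cradle_axis above 0.05 m), for 0.2 s.
2. the handpiece lies in the cradle, let go, with the bar still aside ((value of joint clamp_turn above 0.5 rad or value of joint clamp_turn below -0.5 rad) and distance between handpiece and cradle_axis below 0.009 m and contact force between handpiece and the fingers below 0.1 N), for 0.2 s.
At the end, for the whole second after the job is handed in: The handpiece lies still in both V-blocks (within 9 mm of the cradle point, at most 3 mm high, axis within 0.06 rad, nose on the yellow block's side); the bar is back over it (within 0.1 rad of home), down in its notch and resting on the barrel (lift 2 to 8 mm) (distance between handpiece and cradle_axis below 0.009 m and z of handpiece in the frame of cradle_axis below 0.003 m and y of handpiece_nose in the frame of cradle_axis above 0.06 m and angle between the y axis of handpiece and the y axis of fixture, either way round below 0.06 rad and value of joint clamp_turn between -0.1 and 0.1 rad and value of joint clamp_lift between 0.002 and 0.008 m and linear speed of handpiece below 0.02 m/s and velocity of joint clamp_lift below 0.01 m/s); the robot touches nothing.
It fails at once if the oil can is shifted more than 25 mm or tipped (distance of oil_can from where it was at the start of the episode above 0.025 m or angle between oil_can's own z axis and vertical above 0.3 rad).
It fails at once if another loose thing is moved more than 40 mm (distance of any of sanding_block, rough_a, compound_red, slab_2 from where it was at the start of the episode above 0.04 m).
It fails at once if the handpiece is dropped: let go more than 20 mm above its seat over the cradle (horizontal distance between handpiece and cradle_axis below 0.06 m and z of handpiece in the frame of cradle_axis above 0.02 m and contact force between handpiece and the fingers below 0.05 N).
It also fails if it takes over 66 s, if anything falls off the work surface, if the arm or the gripper's body presses on something with over 40 N, if the wrist force passes 120 N, or if a joint passes its speed limit or range.

## Working session

There is one attempt and no reset: what is moved stays moved. The work goes in short steps, Python scripts to look and compute and a shell command to move; the robot and the scene stay as the last step left them, time stands still between calls to the robot, and variables do not carry over. Pictures are saved under pics/ and viewed, at most 10 in all, crops included, and the job is handed in when it is done.

```bash
mkdir -p pics; ls; python3 - <<'E'
from plant import *
import cv2,numpy as np
s=sense();print(s)
for n in("side","top","wrist"):
    im=capture(n);cv2.imwrite(f"pics/{n}0.png",im);c=calibration(n);print(n,c)
E
```

```text
pics
{'time': 0.0, 'joint_pos': array([-1.16545928,  0.61597399, -0.01262574,  1.4249111 ,  0.00808797,
        1.10338787, -0.04039434]), 'qd': array([-0.00014447,  0.00049952,  0.00029702, -0.0011078 , -0.00064559,
        0.00091976,  0.00022296]), 'joint_efforts': array([ 4.07754460e-04, -4.69212663e+01,  2.59109102e-01, -1.71034563e+01,
        9.96124494e-03,  9.59107565e-03,  1.12949445e-05]), 'ee_pos': array([271.71355779, 589.63871954, 230.09851956]), 'eef_rot': array([ 2.14208147e-01,  9.76787152e-01, -1.28711217e-03, -2.70680853e-04]), 'wrist_force': array([ 0.33073118, -0.52489716, -0.27211278]), 'moment': array([ 0.03141872, -0.0053667 ,  0.0091646 ]), 'finger_force': 0.0, 'gripper_width': 85.3626913599121}
side {'mtx': array([[580.59793371,   0.        , 324.70332331],
       [  0.        , 580.59793371, 239.341363  ],
       [  0.        ,   0.        ,   1.        ]]), 'pose': array([[ 9.78136555e-01,  1.15965077e-01, -1.72629605e-01,
         2.37730235e+02],
       [-2.06461173e-01,  4.41887951e-01, -8.72988444e-01,
        -1.24910676e+03],
       [-2.49532295e-02,
[... 483 characters left out ...]
112e+01],
       [ 2.26156407e-03,  5.10322019e-02,  9.98694448e-01,
         1.38312913e+03],
       [ 0.00000000e+00,  0.00000000e+00,  0.00000000e+00,
         1.00000000e+00]])}
wrist {'mtx': array([[422.36791218,   0.        , 315.77292245],
       [  0.        , 422.36791218, 234.30242667],
       [  0.        ,   0.        ,   1.        ]]), 'pose': array([[ 4.17225759e-01, -8.63421523e-01, -2.83594676e-01,
         1.99864996e+02],
       [ 9.08801643e-01,  3.95877067e-01,  1.31760851e-01,
         6.23602106e+02],
       [-1.49652645e-03, -3.12705329e-01,  9.49849008e-01,
         3.72683120e+02],
       [ 0.00000000e+00,  0.00000000e+00,  0.00000000e+00,
         1.00000000e+00]])}
```

View pics/top0.png

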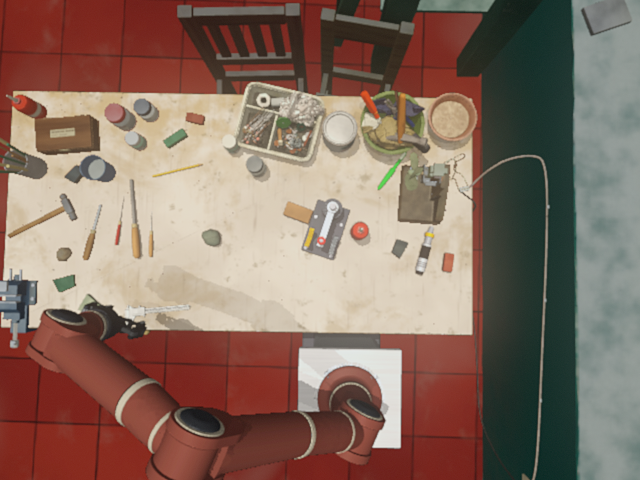

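View pics/side0.png

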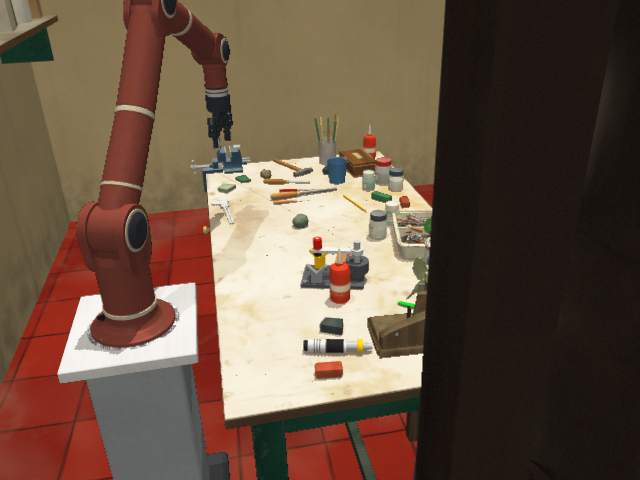

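The top view shows the cradle near (325,228), with the knob around (322,242) and the post around (333,207). The yellow block is at (308,239), which is the world +y side, and the sanding block is at (297,211) on the same side. The oil can is at (360,231) on the -y side, so I'll turn the bar positive. The handpiece is at (425,250) with its nose towards world +x, between the slab (399,248) and the red bar (447,262).

```bash
cat > h.py <<'E'
import numpy as np,cv2
from plant import *
from scipy.spatial.transform import Rotation as R
def ray(c,uv):
    K,T=c["mtx"],c["pose"]
    d=np.array([(uv[0]-K[0,2])/K[0,0],-(uv[1]-K[1,2])/K[1,1],-1])
    return T[:3,3],T[:3,:3]@d
def at_z(c,uv,z):
    o,d=ray(c,uv);return o+d*(z-o[2])/d[2]
def tri(rays):
    A=0;b=0
    for o,d in rays:
        d=d/np.linalg.norm(d);P=np.eye(3)-np.outer(d,d);A=A+P;b=b+P@o
    p=np.linalg.solve(A,b)
    return p,[float(np.linalg.norm(np.cross(p-o,d/np.linalg.norm(d)))) for o,d in rays]
def proj(c,p):
    T=c["pose"];q=T[:3,:3].T@(np.asarray(p)-T[:3,3]);q=np.array([q[0],-q[1],-q[2]])
    u=c["mtx"]@q;return u[:2]/u[2]
def cen(m):
    v,u=np.nonzero(m);return np.array([u.mean(),v.mean()])
def axis(m):
    v,u=np.nonzero(m);P=np.c_[u,v].astype(float);c=P.mean(0);w=np.linalg.svd(P-c,full_matrices=False)[2][0];t=(P-c)@w
    return c,w,c+w*t.min(),c+w*t.max()
def report(th,cam):
    r=cut_out(th,cam)
    return r[0] if r else None
E
python3 - <<'E'
from h import *
np.set_printoptions(precision=1,suppress=True)
for n in("top","side"):
    capture(n)
ct,cs=calibration("top"),calibration("side")
for th in["knob","handpiece","fixture","oil_can","sanding_block","compound_red","slab_2"]:
    a,b=report(th,"top"),report(th,"side")
    print(th,[(round(x["conf"],2),np.array(x["bbox"]),int(x["pixels"].sum()),cen(x["pixels"])) for x in(a,b) if x])
    if a is not None and b is not None: print(" tri",*tri([ray(ct,cen(a["pixels"])),ray(cs,cen(b["pixels"]))]))
    if th=="handpiece":
        for c,m in((ct,a),(cs,b)):
            _,_,p,q=axis(m["pixels"]);print("  ends z15",at_z(c,p,15),at_z(c,q,15))
    im=capture("top") if 0 else None
# red blob knob & post by pixel
print("knob by eye",at_z(ct,(322,242),122),"post",at_z(ct,(333,207),116))
im=cv2.imread("pics/top0.png");cv2.imwrite("pics/topc.png",cv2.resize(im[190:280,285:465],None,fx=4,fy=4,interpolation=cv2.INTER_CUBIC))
E
```

```text
knob [(0.78, array([317. , 205.1, 339.7, 250.7]), 307, array([325.8, 224.5])), (0.8, array([311.2, 235.6, 362.3, 258. ]), 359, array([329.5, 248.9]))]
 tri [521.7  81.   91.7] [8.655507867921822, 8.655507867921939]
handpiece [(0.85, array([414.9, 225.8, 434.6, 274.6]), 456, array([423.9, 252.1])), (0.79, array([301.7, 336.5, 375.3, 351.9]), 860, array([334.8, 345.5]))]
 tri [ 455.7 -227.6   14.8] [0.2048377130673542, 0.20483771306736356]
  ends z15 [ 535.1 -248.8   15. ] [ 388.1 -209.5   15. ]
  ends z15 [ 384.8 -209.2   15. ] [ 535.9 -248.8   15. ]
fixture [(0.79, array([299.9, 200.2, 348. , 259.2]), 1958, array([325.1, 228. ])), (0.73, array([298.7, 236.1, 369.7, 291.1]), 1755, array([334.5, 265.6]))]
 tri [524.8  81.1  39. ] [0.9443872319175152, 0.9443872319176672]
oil_can [(0.67, array([350. , 221.3, 368.1, 239.9]), 255, array([358.4, 230.4])), (0.76, array([331.9, 251.1, 348.5, 305.7]), 859, array([338.9, 281.4]))]
 tri [515.9 -19.7  50.2] [1.4864736106648346, 1.4864736106648186]
sanding_block [(0.87, array([284.1, 200.4, 313.3, 226.9]), 415, array([297.5, 211.6])), (0.56, array([342.2, 255.1, 346.3, 262.6]), 33, array([343.2, 257.3]))]
 tri [573.2 168.8  11.3] [2.703627197036217, 2.703627197036165]
compound_red [(0.72, array([442. , 253.2, 453.2, 273.8]), 189, array([447.2, 261.6])), (0.91, array([313.6, 357.7, 343.3, 379.9]), 469, array([328. , 369.8]))]
 tri [ 425.9 -300.8   11.2] [1.4218458246431591, 1.4218458246431662]
slab_2 [(0.91, array([316.7, 313.7, 344.5, 333.3]), 369, array([331.2, 325.9]))]
knob by eye [477.4  89.8 122. ] post [579.6  59.6 116. ]
```

View pics/topc.png

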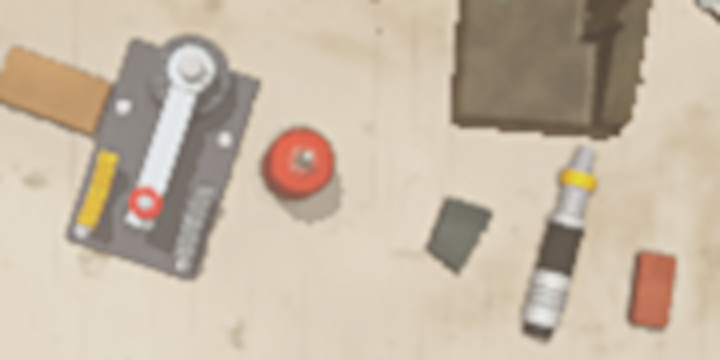

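```bash
cat >> h.py <<'E'
np.set_printoptions(precision=1,suppress=True)
def go(p,yaw=None):
    "shift in present tool axes to world p; then turn about tool z (deg) to bring tool y to world yaw, and tilt error"
    s=sense();r=R.from_quat(s["eef_rot"]);M=r.as_matrix()
    a=np.degrees(np.arctan2(M[1,1],M[0,1]));out=[M.T@(np.asarray(p,float)-s["ee_pos"]),"yaw now %.1f"%a]
    if yaw is not None:
        y=np.radians(yaw);Y=np.array([np.cos(y),np.sin(y),0]);Z=np.array([0,0,-1.]);G=np.c_[np.cross(Y,Z),Y,Z]
        out+=["rotvec deg",np.degrees((r.inv()*R.from_matrix(G)).as_rotvec())]
    print(s["time"],s["ee_pos"],*out)
E
python3 - <<'E'
from h import *
c=calibration("top")
k=at_z(c,(321.2,240.7),122);p=at_z(c,(332.8,206.7),116);d=p-k
print(k,p,np.hypot(*d[:2]),np.degrees(np.arctan2(d[1],d[0])))
go([k[0],k[1],200],90+np.degrees(np.arctan2(d[1],d[0])))
E
```

```text
[481.1  92.2 122. ] [580.4  60.2 116. ] 104.3532513563996 -17.829482228647848
0.95 [272.  590.3 231.3] [-398.4 -364.9   31.3] yaw now 65.3 rotvec deg [-0.  -0.  -6.9]
```

```bash
python3 -m pendant '-40 -36.5 0 0 0 -0.7 1;-40 -36.5 0 0 0 -0.7 1;-40 -36.5 0 0 0 -0.7 1;-40 -36.5 0 0 0 -0.7 1;-40 -36.5 0 0 0 -0.7 1;-40 -36.5 0 0 0 -0.7 1;-40 -36.5 0 0 0 -0.7 1;-40 -36.5 0 0 0 -0.7 1;-40 -36.5 0 0 0 -0.7 1;-40 -36.5 0 0 0 -0.6 1;0 0 0 0 0 0 1;0 0 0 0 0 0 1'
python3 - <<'E'
from h import *
go([481,92,200],72.2)
c=calibration("wrist");cv2.imwrite("pics/w1.png",capture("wrist"))
print(proj(c,[481,92,122]),proj(c,[580,60,116]),repr(c["pose"]))
E
```

```text
time: 2.45
ee_pos: [509.3, 104.6, 231.3]
eef_rot: [0.155, 0.988, 0.0, -0.0]
wrist_force: [-0.7, 0.7, -0.2]
gripper_width: 85.6
finger_force: 0.0
2.45 [509.3 104.6 231.3] [ 23.  -20.7  31.3] yaw now 72.2 rotvec deg [ 0. -0. -0.]
[281. 193.] [285.1 337.3] array([[  0.3,  -0.9,  -0.3, 433.8],
       [  1. ,   0.3,   0.1, 129. ],
       [  0. ,  -0.3,   1. , 373.6],
       [  0. ,   0. ,   0. ,   1. ]])
```

View pics/w1.png

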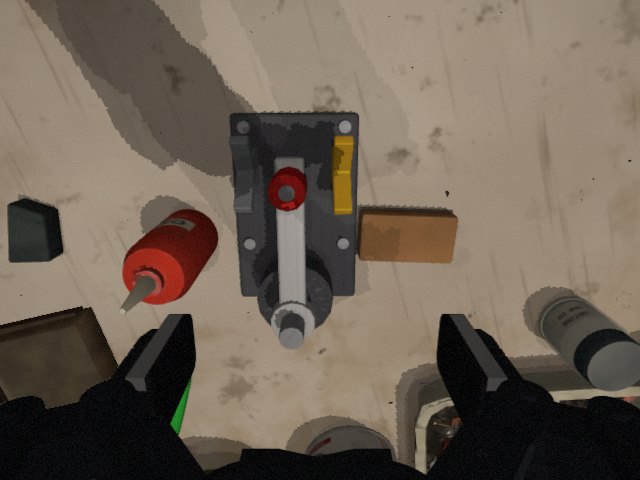

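The wrist view shows the knob top at (287,192), the post top at (291,329), and the base-plate corners at (231,113), (358,113), (241,296) and (355,296). The yellow block is at (343,175) and the grey block at (242,175).

```bash
python3 - <<'E'
from h import *
from scipy.optimize import least_squares
c=calibration("wrist");t=calibration("top")
print("knob top",*tri([ray(c,(287,192)),ray(t,(321.2,240.7))]),"post",*tri([ray(c,(291,329)),ray(t,(332.8,206.7))]))
obs=[([-43,-54,12],(231,113)),([-43,54,12],(358,113)),([125,-54,12],(241,296)),([125,54,12],(355,296)),([0,0,122],(287,192)),([105,0,116],(291,329))]
def f(q):
    a=q[2];r=[]
    for P,uv in obs:
        P=np.array(P,float);w=[q[0]+np.cos(a)*P[0]-np.sin(a)*P[1],q[1]+np.sin(a)*P[0]+np.cos(a)*P[1],P[2]]
        r+=list(proj(c,w)-uv)
    return r
s=least_squares(f,[481,92,-.31],x_scale=[1,1,.01]);print(s.x,np.degrees(s.x[2]),s.fun)
E
```

```text
knob top [482.9  93.5 107.6] [1.646019838590613, 1.6460198385906575] post [583.3  61.4  98.9] [1.7436770814192992, 1.743677081419333]
[480.5  97.   -0.3] -17.50327027349329 [-2.3 -2.2  2.1 -2.6 -0.4 -0.3 -0.3 -0.6  0.2 -1.4  0.3  7.6]
```

```bash
python3 - <<'E'
from h import *
go([482,95.5,160],72.5)
E
python3 -m pendant '11 -8 24 0 0 -0.3 1;11.5 -8 24 0 0 0 1;0 0 23 0 0 0 1;0 0 0 0 0 0 1;0 0 0 0 0 0 1'
python3 - <<'E'
from h import *
go([482,95.5,160],72.5)
c=calibration("wrist");im=capture("wrist");cv2.imwrite("pics/w2.png",im)
r=report("knob","wrist")
if r is not None:
  h=cv2.cvtColor(im,cv2.COLOR_BGR2HSV);m=((h[...,0]<8)|(h[...,0]>172))&(h[...,1]>170)&(h[...,2]>60)
  n,l,st,ce=cv2.connectedComponentsWithStats(m.astype(np.uint8));
  for i in range(1,n):
    if st[i,4]>200: print(st[i],ce[i])
print(proj(c,[482,95.5,122]))
E
```

```text
2.5 [508.9 105.5 231.3] [ 22.6 -17.8  71.3] yaw now 72.3 rotvec deg [ 0.  -0.  -0.2]
time: 3.12
ee_pos: [483.7, 96.9, 161.1]
eef_rot: [0.151, 0.988, 0.0, 0.001]
wrist_force: [0.4, 0.2, 0.0]
gripper_width: 86.0
finger_force: 0.0
3.125 [483.7  96.9 161.1] [ 1.2 -1.8  1.1] yaw now 72.6 rotvec deg [0.1 0.1 0.1]
[ 285  230   50   64 2125] [310.2 260.3]
[ 100  259  119  119 5154] [158.9 311.3]
[310.9 271.9]
```

View pics/w2.png

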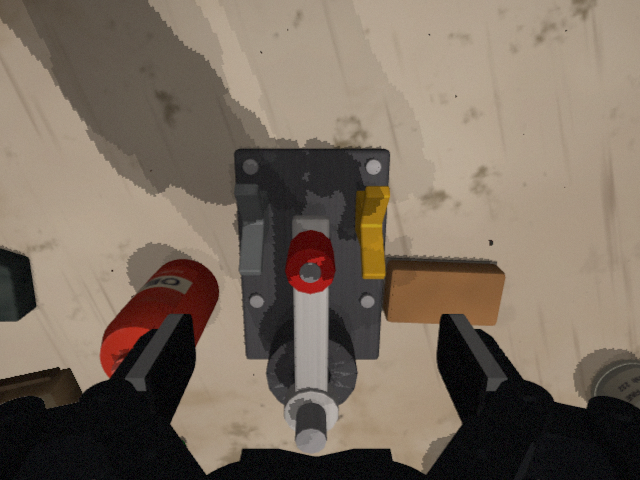

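Knob top appears at (310,271), and I predicted (311,272), so its position and height are confirmed. The fingers straddle it and clear the can, so I'll descend and grip.

```bash
python3 -m pendant '0.6 -0.8 22 0 0 0 0.2;0.6 -1 22 0 0 0 0.2;0 0 16 0 0 0 0.2;0 0 8 0 0 0 -1;0 0 0 0 0 0 -1;0 0 0 0 0 0 -1;0 0 0 0 0 0 -1;0 0 0 0 0 0 -1;0 0 0 0 0 0 -1' 60
```

```text
time: 4.35
ee_pos: [481.6, 94.3, 92.3]
eef_rot: [0.152, 0.988, 0.0, 0.0]
wrist_force: [0.6, 0.2, -6.1]
gripper_width: 22.3
finger_force: 58.9
```

```bash
python3 -m pendant '0 0 -9 0 0 0 -1;0 0 -9 0 0 0 -1;0 0 -9 0 0 0 -1;0 0 0 0 0 0 -1;0 0 0 0 0 0 -1'
```

```text
time: 4.97
ee_pos: [481.6, 94.3, 119.4]
eef_rot: [0.153, 0.988, 0.0, 0.0]
wrist_force: [1.8, -0.4, -8.1]
gripper_width: 22.2
finger_force: 59.2
```

```bash
python3 -m pendant '-1 14.6 0 0 0 8 -1;-1 14.6 0 0 0 8 -1;-1 14.6 0 0 0 8 -1;-1 14.6 0 0 0 8 -1;-1 14.6 0 0 0 8 -1;-1 14.6 0 0 0 8 -1;0 0 0 0 0 0 -1'
```

```text
time: 5.85
ee_pos: [537.4, 157.9, 118.3]
eef_rot: [0.541, 0.841, -0.001, -0.0]
wrist_force: [1.2, -0.4, -9.0]
gripper_width: 22.1
finger_force: 59.4
```

```bash
python3 -m pendant '-1 14.6 0 0 0 8 -1;-1 14.6 0 0 0 8 -1;-1 14.6 0 0 0 8 -1;-1 14.6 0 0 0 8 -1;0 0 0 0 0 0 -1;0 0 0 0 0 0 -1;0 0 0 0 0 0 -1'
```

```text
time: 6.72
ee_pos: [594.1, 166.8, 119.2]
eef_rot: [0.751, 0.66, -0.001, -0.001]
wrist_force: [0.7, -1.6, -8.8]
gripper_width: 22.0
finger_force: 59.5
```

```bash
python3 -m pendant '0 0 4 0 0 0 -1;0 0 4 0 0 0 -1;0 0 0 0 0 0 -1;0 0 0 0 0 0 0.3;0 0 0 0 0 0 0.3;0 0 0 0 0 0 0.3;0 0 -20 0 0 0 0.3;0 0 -40 0 0 0 1;0 0 -40 0 0 0 1;0 0 0 0 0 0 1'
python3 - <<'E'
from h import *
# handpiece from first measurement
go([454.5,-227,200],-105)
E
```

```text
time: 7.98
ee_pos: [597.9, 166.9, 215.8]
eef_rot: [0.752, 0.659, 0.004, 0.002]
wrist_force: [0.6, 0.0, 0.5]
gripper_width: 85.5
finger_force: 0.0
7.975 [597.9 166.9 215.8] [-409.4  -90.6   13.5] yaw now -7.5 rotvec deg [ 0.2 -0.6 97.5]
```

```bash
python3 -m pendant '-41 -9.1 1 0 0 0 1;-41 -9.1 1 0 0 0 1;-41 -9.1 1 0 0 0 1;-41 -9.1 1 0 0 0 1;-41 -9.1 1 0 0 0 1;-41 -9.1 1 0 0 0 1;-41 -9.1 1 0 0 0 1;-41 -9.1 1 0 0 0 1;-41 -9.1 1 0 0 0 1;-41 -9.1 1 0 0 0 1'
python3 -m pendant '0 0 0 0 0 9.8 1;0 0 0 0 0 9.8 1;0 0 0 0 0 9.8 1;0 0 0 0 0 9.8 1;0 0 0 0 0 9.8 1;0 0 0 0 0 9.8 1;0 0 0 0 0 9.8 1;0 0 0 0 0 9.8 1;0 0 0 0 0 9.8 1;0 0 0 0 0 9.8 1;0 0 0 0 0 0 1'
python3 - <<'E'
from h import *
go([454.5,-227,200],-105)
c=calibration("wrist");im=capture("wrist");cv2.imwrite("pics/w3.png",im)
r=report("handpiece","wrist")
if r: 
  _,_,p,q=axis(r["pixels"]);print(r["conf"],r["bbox"],p,q,at_z(c,p,15),at_z(c,q,15))
E
```

```text
time: 9.22
ee_pos: [450.5, -228.6, 200.9]
eef_rot: [0.752, 0.659, -0.0, -0.0]
wrist_force: [0.6, -0.7, 0.3]
gripper_width: 85.3
finger_force: 0.0
time: 10.6
ee_pos: [451.0, -227.3, 200.6]
eef_rot: [0.991, -0.134, -0.001, 0.0]
wrist_force: [-0.3, 0.2, -0.6]
gripper_width: 84.6
finger_force: 0.0
10.6 [ 451.  -227.3  200.6] [ 3.3 -1.2  0.6] yaw now -105.4 rotvec deg [ 0.   0.1 -0.4]
0.83 [295.4, 85.9, 333.5, 281.5] [313.   84.9] [315.4 284. ] [ 536.7 -248.6   15. ] [ 382.4 -208.    15. ]
```

View pics/w3.png

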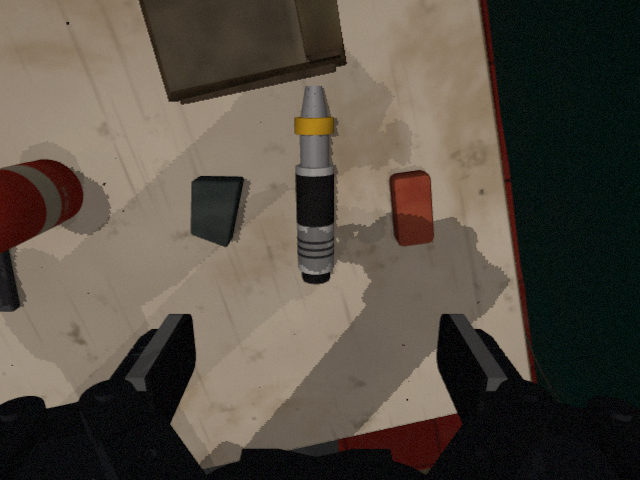

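Handpiece runs from its tail at (315,284) to its nose at (313,86), with the sleeve centre at (315,201). The origin comes out at (455.5,-227.3), matching the earlier value. I'll narrow the fingers to stay clear of the neighbours, then go down.

```bash
python3 -m pendant '2 0 40 0 0 -0.7 0.2;2.2 -1 40 0 0 0 0.2;0 0 40 0 0 0 0.2;0 0 30 0 0 0 0.2;0 0 20 0 0 0 0.2;0 0 15 0 0 0 0.2;0 0 10 0 0 0 0.2;0 0 3 0 0 0 0.2;0 0 0 0 0 0 0.2;0 0 0 0 0 0 0.2'
python3 - <<'E'
from h import *
go([455.5,-227.3,2],-104.7)
E
```

```text
time: 11.95
ee_pos: [455.9, -228.1, 3.9]
eef_rot: [0.992, -0.129, 0.001, 0.0]
wrist_force: [0.4, -0.0, 0.3]
gripper_width: 51.5
finger_force: 0.0
11.95 [ 455.9 -228.1    3.9] [-0.5 -0.6  1.9] yaw now -104.8 rotvec deg [ 0.  -0.1 -0.1]
```

```bash
python3 -m pendant '0 0 2 0 0 0 -1;0 0 0 0 0 0 -1;0 0 0 0 0 0 -1;0 0 0 0 0 0 -1;0 0 0 0 0 0 -1;0 0 0 0 0 0 -1' 50
```

```text
time: 12.7
ee_pos: [455.7, -227.8, 1.6]
eef_rot: [0.992, -0.129, 0.0, -0.0]
wrist_force: [0.1, 1.1, 4.9]
gripper_width: 28.4
finger_force: 49.2
```

```bash
python3 -m pendant '0 0 -10 0 0 0 -1;0 0 -25 0 0 0 -1;0 0 -40 0 0 0 -1;0 0 -40 0 0 0 -1;0 0 -40 0 0 0 -1;0 0 -40 0 0 0 -1;0 0 0 0 0 0 -1;0 0 0 0 0 0 -1'
python3 - <<'E'
from h import *
go([481,96,196],-17.5)
E
```

```text
time: 13.7
ee_pos: [454.7, -226.7, 195.2]
eef_rot: [0.992, -0.129, -0.001, -0.001]
wrist_force: [-0.4, 0.0, -3.0]
gripper_width: 28.4
finger_force: 49.7
13.7 [ 454.7 -226.7  195.2] [ -57.2 -318.7   -0.2] yaw now -104.8 rotvec deg [ -0.2   0.1 -87.3]
```

```bash
python3 -m pendant '-5.7 -31.9 0 0 0 0 -1;-5.7 -31.9 0 0 0 0 -1;-5.7 -31.9 0 0 0 0 -1;-5.7 -31.9 0 0 0 0 -1;-5.7 -31.9 0 0 0 0 -1;-5.7 -31.9 0 0 0 0 -1;-5.7 -31.9 0 0 0 0 -1;-5.7 -31.9 0 0 0 0 -1;-5.7 -31.9 0 0 0 0 -1;-5.7 -31.9 0 0 0 0 -1'
python3 -m pendant '0 0 0 0 0 -8.7 -1;0 0 0 0 0 -8.7 -1;0 0 0 0 0 -8.7 -1;0 0 0 0 0 -8.7 -1;0 0 0 0 0 -8.7 -1;0 0 0 0 0 -8.7 -1;0 0 0 0 0 -8.7 -1;0 0 0 0 0 -8.7 -1;0 0 0 0 0 -8.7 -1;0 0 0 0 0 -9 -1;0 0 0 0 0 0 -1'
python3 - <<'E'
from h import *
go([481,96,140],-17.5)
c=calibration("wrist");im=capture("wrist");cv2.imwrite("pics/w4.png",im)
np.set_printoptions(precision=4);print(repr(c["pose"]))
E
```

```text
time: 14.95
ee_pos: [480.7, 96.3, 194.4]
eef_rot: [0.992, -0.129, -0.002, 0.001]
wrist_force: [-0.1, 0.2, -2.0]
gripper_width: 28.5
finger_force: 49.7
time: 16.32
ee_pos: [480.8, 95.0, 194.8]
eef_rot: [0.807, 0.59, -0.002, -0.001]
wrist_force: [0.0, -0.6, -2.7]
gripper_width: 28.6
finger_force: 49.8
16.325 [480.8  95.  194.8] [ 1.1  0.  54.8] yaw now -17.7 rotvec deg [-0.2  0.1 -0.2]
array([[  0.9533,   0.2862,   0.0967, 506.312 ],
       [ -0.3021,   0.9057,   0.2976, 171.3063],
       [ -0.0024,  -0.3129,   0.9498, 336.976 ],
       [  0.    ,   0.    ,   0.    ,   1.    ]])
```

View pics/w4.png

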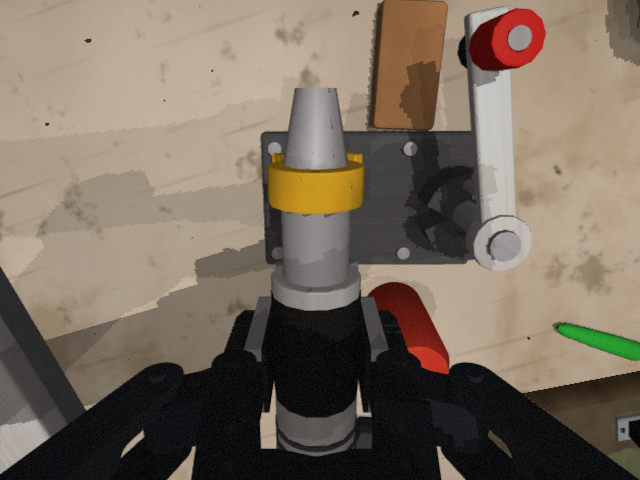

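Here the barrel is gripped at the sleeve with its nose at (316,88), and the bar is aside with the knob at (518,38). The base's left corners are at (262,131) and (264,262), and the post top is at (505,244).

```bash
python3 - <<'E'
from h import *
from scipy.optimize import least_squares
c4=calibration("wrist");s=sense();M=np.eye(4);M[:3,:3]=R.from_quat(s["eef_rot"]).as_matrix();M[:3,3]=s["ee_pos"]
X=np.linalg.inv(M)@c4["pose"]
def cam(p,yaw):
    y=np.radians(yaw);Y=np.array([np.cos(y),np.sin(y),0]);Z=np.array([0,0,-1.]);G=np.eye(4);G[:3,:3]=np.c_[np.cross(Y,Z),Y,Z];G[:3,3]=p
    return dict(mtx=c4["mtx"],pose=G@X)
c1=cam([508.9,105.5,231.3],72.3);c2=cam([483.7,96.9,161.1],72.6)
obs=[(c1,[-43,-54,12],(231,113)),(c1,[-43,54,12],(358,113)),(c1,[125,-54,12],(241,296)),(c1,[125,54,12],(355,296)),
(c2,[-43,-54,12],(236,150)),(c2,[-43,54,12],(389,150)),(c2,[125,-54,12],(247,358)),(c2,[125,54,12],(379,358)),
(c4,[-43,54,12],(262,131)),(c4,[-43,-54,12],(263,263))]
def f(q,o):
    a=q[2];r=[]
    for c,P,uv in o:
        w=[q[0]+np.cos(a)*P[0]-np.sin(a)*P[1],q[1]+np.sin(a)*P[0]+np.cos(a)*P[1],P[2]];r+=list(proj(c,w)-uv)
    return np.array(r)
for o in(obs,obs[:4],obs[4:8],obs[8:]):
    z=least_squares(f,[481,96,-.305],x_scale=[1,1,.01],args=(o,));print(z.x,np.degrees(z.x[2]),z.fun)
A=M[:3,:3];
for dz in(-8,-13.4,-18):print("nose",dz,proj(c4,s["ee_pos"]+A@[0,0,dz]+84*np.array([np.sin(np.radians(17.7)),np.cos(np.radians(17.7)),0])))
E
```

```text
[481.1  96.9  -0.3] -17.516489606302496 [-2.5  0.1  1.6 -0.1 -0.8  1.5 -0.8  1.3 -2.1 -0.6  3.4 -0.1 -1.2  2.8
  1.   3.1 -5.2 -1.  -0.2  0.6]
[480.8  97.5  -0.3] -17.455585445741576 [-2.  -0.4  2.2 -0.8 -0.1  1.1 -0.1  0.8]
[480.3  96.7  -0.3] -17.328491042373354 [-2.8 -1.4  2.8 -1.4 -1.1  2.3  1.1  2.2]
[482.5  94.6  -0.3] -19.49600880267839 [ 0.  -0.7 -0.   0.9]
nose -8 [313.1  82.8]
nose -13.4 [313.   82.3]
nose -18 [312.9  81.8]
```

```bash
python3 - <<'E'
from h import *
go([481.6,98.4,64],-17.5)
E
python3 -m pendant '-1.4 0 28 0.2 0 0 -1;-1 0 28 0 0 0 -1;0 0 28 0 0 0 -1;0 0 24 0 0 0 -1;0 0 15 0 0 0 -1;0 0 8 0 0 0 -1;0 0 0 0 0 0 -1'
python3 - <<'E'
from h import *
go([481.6,98.4,64],-17.5)
E
```

```text
16.375 [481.  95. 195.] [  3.6  -0.1 131. ] yaw now -17.7 rotvec deg [-0.2  0.1 -0.2]
time: 17.25
ee_pos: [481.0, 92.9, 65.1]
eef_rot: [0.807, 0.591, -0.001, -0.001]
wrist_force: [0.7, -0.1, -2.9]
gripper_width: 28.2
finger_force: 49.9
17.25 [481.   92.9  65.1] [ 5.4 -1.1  1.1] yaw now -17.6 rotvec deg [-0.2  0.  -0.1]
```

```bash
python3 -m pendant '3 -0.5 -2 0 0 0 -1;2.4 -0.6 0 0 0 0 -1;0 0 6 0 0 0 -1;0 0 4 0 0 0 -1;0 0 3 0 0 0 -1;0 0 0 0 0 0 -1;0 0 0 0 0 0 -1'
```

```text
time: 18.12
ee_pos: [481.6, 98.4, 54.3]
eef_rot: [0.807, 0.591, -0.001, -0.001]
wrist_force: [0.5, 0.4, -1.4]
gripper_width: 28.5
finger_force: 49.9
```

```bash
python3 -m pendant '0 0 2 0 0 0 -1;0 0 2 0 0 0 -1;0 0 0 0 0 0 -1'; python3 -m pendant '0 0 1.5 0 0 0 -1;0 0 0 0 0 0 -1;0 0 0 0 0 0 -1'
```

```text
time: 18.5
ee_pos: [481.4, 98.5, 50.2]
eef_rot: [0.807, 0.591, -0.001, -0.002]
wrist_force: [0.0, -0.2, -3.3]
gripper_width: 28.3
finger_force: 49.9
time: 18.88
ee_pos: [481.9, 98.4, 48.9]
eef_rot: [0.807, 0.591, -0.001, -0.001]
wrist_force: [0.6, -0.1, -1.7]
gripper_width: 28.2
finger_force: 50.0
```

```bash
python3 -m pendant '0 0 1 0 0 0 -1;0 0 0 0 0 0 -1;0 0 0 0 0 0 -1'; python3 -m pendant '0 0 1 0 0 0 -1;0 0 0 0 0 0 -1;0 0 0 0 0 0 -1'
```

```text
time: 19.25
ee_pos: [482.2, 98.4, 48.6]
eef_rot: [0.807, 0.591, -0.0, -0.001]
wrist_force: [0.1, -0.1, 4.8]
gripper_width: 28.5
finger_force: 50.7
time: 19.62
ee_pos: [482.2, 98.4, 48.5]
eef_rot: [0.807, 0.591, 0.0, -0.001]
wrist_force: [-3.3, -1.6, 13.5]
gripper_width: 27.9
finger_force: 51.6
```

Contact came at TCP z = 48.5, where I expected it (48.6), so I'll release and check.

```bash
python3 -m pendant '0 0 -0.7 0 0 0 -0.1;0 0 0 0 0 0 -0.1;0 0 0 0 0 0 0.2;0 0 0 0 0 0 0.2;0 0 -15 0 0 0 0.2;0 0 -30 0 0 0 0.2;0 0 -40 0 0 0 0.2;0 0 -40 0 0 0 0.2;0 0 -30 0 0 0 1;0 0 0 0 0 0 1;0 0 0 0 0 0 1'
python3 - <<'E'
from h import *
go([594,166.8,111],-7.5)
c=calibration("wrist");im=capture("wrist");cv2.imwrite("pics/w5.png",im)
a=np.radians(-17.5);u=np.array([np.cos(a),np.sin(a),0]);v=np.array([-u[1],u[0],0]);o=np.array([481,96.5,0])
print("nose",proj(c,o+84*v+[0,0,62]),"tail",proj(c,o-70*v+[0,0,62]),"knobtop",proj(c,[594.1,166.8,140]))
E
```

```text
time: 21.0
ee_pos: [481.4, 98.4, 202.3]
eef_rot: [0.807, 0.591, -0.001, -0.002]
wrist_force: [-1.1, -0.1, 0.1]
gripper_width: 85.6
finger_force: 0.0
21.0 [481.4  98.4 202.3] [99.1 87.2 90.9] yaw now -17.5 rotvec deg [ -0.3  -0.  -10. ]
nose [315.6  92.9] tail [315.5 309.9] knobtop [509.5  51.5]
```

View pics/w5.png

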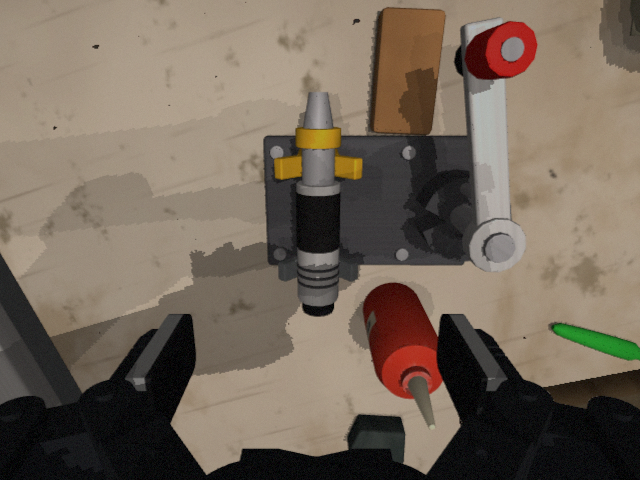

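Seated as planned: the waist lies in the yellow block, and the nose is at (318,93) against a predicted (316,93). The bar is still aside with its knob at (512,49). Next I regrip the knob.

```bash
python3 -m pendant '33 29 0 0 0 0 1;33 29 0 0 0 0 1;33.3 29.2 0 0 0 0 1;0 0 0 0 0 10 0.2;0 0 30 0 0 0 0.2;0 0 30 0 0 0 0.2;0 0 20 0 0 0 0.2;0 0 0 0 0 0 0.2;0 0 0 0 0 0 0.2'
python3 - <<'E'
from h import *
go([594.3,167,110.5],-7.5)
E
```

```text
time: 22.18
ee_pos: [595.1, 166.5, 122.3]
eef_rot: [0.855, 0.518, -0.001, -0.001]
wrist_force: [0.5, -0.2, 0.0]
gripper_width: 51.2
finger_force: 0.0
22.175 [595.1 166.5 122.3] [ 0.1 -0.9 11.8] yaw now -27.6 rotvec deg [ -0.2   0.  -20.1]
```

```bash
python3 -m pendant '0 0 -10 0 0 -10 0.2;0 0 0 0 0 -10 0.2;0 -0.9 10 0 0 0 0.2;0 0 11.5 0 0 0 0.2;0 0 0 0 0 0 -1;0 0 0 0 0 0 -1;0 0 0 0 0 0 -1;0 0 0 0 0 0 -1;0 0 0 0 0 0 -1;0 0 0 0 0 0 -1' 60
python3 - <<'E'
from h import *
go([594.3,167,110.5],-7.5)
E
```

```text
time: 23.42
ee_pos: [593.7, 166.8, 110.4]
eef_rot: [0.752, 0.659, -0.001, -0.002]
wrist_force: [0.1, -0.5, -4.0]
gripper_width: 22.6
finger_force: 58.8
23.425 [593.7 166.8 110.4] [ 0.2  0.6 -0.1] yaw now -7.5 rotvec deg [-0.2 -0.  -0. ]
```

```bash
python3 -m pendant '0 0 -5 0 0 0 -1;0 0 -5 0 0 0 -1;-1 -14.6 0 0 0 -8 -1;-1 -14.6 0 0 0 -8 -1;-1 -14.6 0 0 0 -8 -1;-1 -14.6 0 0 0 -8 -1;-1 -14.6 0 0 0 -8 -1;-1 -14.6 0 0 0 -8 -1;0 0 0 0 0 0 -1;0 0 0 0 0 0 -1'
python3 -m pendant '-1 -14.6 0 0 0 -8 -1;-1 -14.6 0 0 0 -8 -1;-1 -14.6 0 0 0 -8 -1;-1 -14.6 0 0 0 -8 -1;0 0 0 0 0 0 -1;0 0 0 0 0 0 -1;0 0 0 0 0 0 -1'
python3 - <<'E'
from h import *
go([481.6,94.6,120],72.5)
E
```

```text
time: 24.68
ee_pos: [512.8, 142.1, 121.2]
eef_rot: [0.42, 0.907, -0.001, -0.001]
wrist_force: [0.9, -2.9, -9.4]
gripper_width: 22.2
finger_force: 59.3
time: 25.55
ee_pos: [481.5, 94.4, 121.2]
eef_rot: [0.154, 0.988, 0.0, -0.001]
wrist_force: [3.7, -3.7, -9.0]
gripper_width: 22.5
finger_force: 59.5
25.55 [481.5  94.4 121.2] [-0.   0.2  1.2] yaw now 72.3 rotvec deg [-0.  -0.1 -0.2]
```

```bash
python3 -m pendant '0 0 6 0 0 0 -1;0 0 6 0 0 0 -1;0 0 4 0 0 0 -1;0 0 3 0 0 0 -1;0 0 0 0 0 0 -1'; python3 -m pendant '0 0 3 0 0 0 -1;0 0 0 0 0 0 -1;0 0 0 0 0 0 -1'
```

```text
time: 26.18
ee_pos: [481.4, 94.5, 102.0]
eef_rot: [0.153, 0.988, 0.0, -0.0]
wrist_force: [4.1, -2.9, -6.1]
gripper_width: 22.4
finger_force: 59.7
time: 26.55
ee_pos: [481.4, 94.5, 99.2]
eef_rot: [0.153, 0.988, 0.0, -0.0]
wrist_force: [3.7, -3.5, -6.8]
gripper_width: 22.1
finger_force: 59.7
```

It is into the notch, with the spring still pulling down. I'll lower the last bit, let go, back off and check.

```bash
python3 -m pendant '0 0 1.5 0 0 0 -1;0 0 0 0 0 0 -1;0 0 0 0 0 0 0;0 0 0 0 0 0 0.2;0 0 0 0 0 0 0.2;0 0 0 0 0 0 0.2;0 0 -20 0 0 0 0.2;0 0 -40 0 0 0 0.2;0 0 -40 0 0 0 0.2;20 0 -20 0 0 0 0.2;0 0 0 0 0 0 0.2;0 0 0 0 0 0 0.2'
python3 - <<'E'
from h import *
print(sense()["ee_pos"]);c=calibration("wrist");im=capture("wrist");cv2.imwrite("pics/w6.png",im)
a=np.radians(-17.5);u=np.array([np.cos(a),np.sin(a),0]);v=np.array([-u[1],u[0],0]);o=np.array([481,96.5,0])
print("nose",proj(c,o+84*v+[0,0,62]),"knob lift0/5/18",[proj(c,[481.6,94.6,z]) for z in(122,127,140)])
E
```

```text
time: 28.05
ee_pos: [461.2, 100.4, 216.9]
eef_rot: [0.152, 0.988, -0.0, -0.002]
wrist_force: [0.4, 0.5, 0.1]
gripper_width: 51.0
finger_force: 0.0
[461.2 100.4 216.9]
nose [431.4 237.3] knob lift0/5/18 [array([316.1, 270.1]), array([316.1, 273.3]), array([316.1, 282.4])]
```

View pics/w6.png

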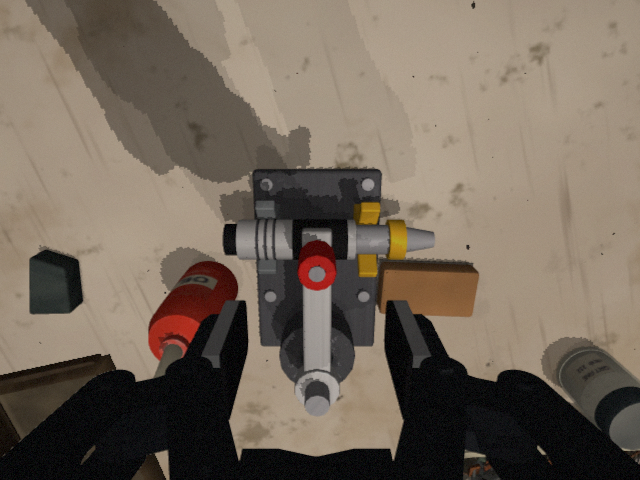

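The knob top is at (317,273), matching a lift of 5 mm. The nose is at (433,239) past the yellow block, and the fingers are clear.

```bash
python3 -c "
from plant import *
print(hand_in())"
```

```text
the job is handed in; nothing more can be done
None
```

The handpiece is mounted in the cradle and the job is handed in: its waist is in the yellow block with the nose out past it, and the bar is down on the barrel at about 5 mm lift; no verdict came back.

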